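# Wedge the drifting bread-cupboard door shut

### The job

The catch of the little bread cupboard is worn out and its door keeps drifting open. Take the wooden wedge, push the door fully shut and drive the wedge, thin end first, flat on the worktop and roughly square to the door, under the door's lower edge until it is firmly jammed and keeps the door shut by itself, then let go of it. Tap it home with moderate force rather than ramming it, and do not knock over or shift the salt shaker, the garlic or the jam jar.

Things in the scene. Friction and masses are not known exactly. Their poses are not given: they have to be found in the camera images.
- bread_cupboard: Small wooden cupboard fixed on the worktop, 180 deep x 240 wide x 249 high mm. Origin at worktop level under the carcass centre (it stands on screw feet: its z differs by 0 to 4 mm). -x points out of the front, z up. Carcass underside at z = 22; feet 22 dia at x = +-65, y = +-100; the top board reaches forward to x = -112 mm.
- cupboard_door (a joint): Angle of the cupboard's door, rad: 0 = shut against its stop, positive = open. Vertical hinge at the cupboard's +y side (cupboard x = -90, y = 118 mm); free edge at -y, swings out to -x. Panel 236 wide x 220 high x 16 mm thick. A weak spring (0.1 N m) drives it back open to about 0.3 rad when let go. The hinge does not give in height.
- door_foot (a point): Point on the front lower edge of the door, 160 mm from the hinge line; moves with the door. The lower edge is 10 to 14 mm above the worktop (10 above the cupboard's origin). A steel knob near the free edge, 185 mm up, stands out 18 mm.
- door_sill (a point): The place where door_foot is when the door is shut; fixed on the cupboard (cupboard frame x = -106, y = -42, z = 10 mm).
- wedge: Dark wooden door wedge, loose on the worktop, 150 long x 38 wide mm, about 0.1 kg. Origin at the centre of its flat underside, x axis along its length towards the thin end, z up. Its height falls evenly from 30 mm at the butt (x = -75 mm) to 4 mm at the thin end (x = +75 mm). Wood friction 0.5 to 0.7: once driven tight under the door it locks by itself.
- wedge_tip (a point): Middle of the wedge's thin end, at its underside.
- salt_shaker: Glass salt shaker, 44 dia x 90 mm, on the worktop; origin at the centre of its base. Bystander.
- garlic: Garlic bulb, 48x50x51 mm, on the worktop; origin at its base. Bystander.
- jam_jar: Jar of jam, 62 dia x 85 mm, standing on top of the cupboard; origin at the centre of its base. Bystander.

How it is judged:
By the outcome, as a careful person would: the job done as asked, in the order asked, and still so for the second after the job is handed in, with the robot touching nothing.
It also fails if it takes over 48 s, if anything falls off the work surface, if the arm or the gripper's body presses on something with over 40 N, if the wrist force passes 120 N, or if a joint passes its speed limit or range.

### The arm

A 6-joint arm with a two-finger parallel gripper is mounted at the origin on a cart in front of the work surface, level with it; the furniture and walls round the work are solid. World frame = base frame: x ahead of the robot, y to its left, z up, the work surface at z = 0. Lengths are in m, angles in rad, forces in N, time in s.
With the tool pointing down it reaches from about 0.375 to 0.9 m from the base axis. Payload 3.1 kg.
Tool frame: the origin (TCP) lies at the centre of the arm's flange, where the gripper is bolted on; the fingertips stand 173 mm ahead of it and the grasp point (between the pads) lies 155 mm ahead of it; z points along the fingers, y is the line along which they close (so a half turn about z gives the same grasp; the last joint's range is limited). The gripper opens to 85 mm and grips with 20 to 120 N. Pads are 22 mm wide; open, the fingers measure 114 mm over their backs; the gripper's body (76 mm by 85 mm) begins 54 mm behind the grasp point. The pads swing forward as they close: fully open they stand 13 mm farther back than shut.
Start: joints at [1.002, 0.527, 1.433, -0, 1.181, -0.178], TCP at [0.238, 0.578, 0.405] pointing down, gripper open.
Joint ranges: [-3.08, 3.08], [-0.75, 2.2], [0.22, 2.44], [-1.43, 4.57], [0, 2.65], [-2.85, 2.85]. Speed limits (rad/s): [2.79, 2.79, 3.14, 3.14, 3.14, 3.14].

### API

Orientations are given as a unit quaternion [x, y, z, w].
In Python, from station import * gives the robot as it stands.
- The arm moves only by the shell command python3 -m jog 'ROWS' [OPENING] [FORCE]. ROWS is a JSON object of lists of equal length, an entry for each row: "linear": the shift along the world's x, y, z in mm, a list of three; "turn": the turn about the world's z in units of 5 degrees (1.0 is 5 degrees). A call has 1 to 12 rows; each row shifts and turns the commanded pose from where the row before left it; what a row does not reach is not made up. A row lasts 1/8 s, in which the tool goes at most 62.5 mm and 10.7 degrees, less where a joint would pass 70% of its speed; a pose out of reach is approached as far as the arm can. A call is refused whole if a number of a shift passes 62.5 or a number of a turn 1, either way. A call with a gripper value outside its range is refused whole. OPENING is the opening, from 0 (shut) to 1 (fully open), set as the call begins (- or left out, the last holds). The fingers move at their own pace and stop on an object; FORCE is the grip in N (left out, the last holds). Time passes only in rows, so rows that do not move let the fingers close. It gives the time, the measured TCP pose, the force, the opening and the grip force at its end, in the units of the state.
- sense(): the state, without advancing time (a new reading comes with each control period).
- snapshot(name): name is "side" or "top" or "wrist"; returns the picture (384x512x3 uint8, red, green, blue); there is no depth.
- get_calibration(name): a dict with "fx", "fy", "cx", "cy" (pixels), "dist_coeffs" ([k1, k2, p1, p2, k3] as OpenCV has them; the pictures are not rectified), "world_to_cam" (4x4, takes a point from world to camera coordinates). Camera axes: x right, y down, z forward; pixel columns grow to the right and rows downward; lengths in m; the calibration is good to about 2 mm. A picture is of the moment at which its call begins: read the wrist's pose just before it. get_calibration takes no time and is no camera call; for the wrist camera it gives the pose at the moment of the call.
- sign_off(): hands the job in; it is judged then, once.
The state is a dict: "t": time; "q": joint angles; "qd": joint speeds; "tau": joint torques, N m; "tcp_pos": TCP position; "tool_rot": TCP orientation; "force": force on the tool from outside, world axes, zero at the start; "ft_torque": the same for the moment, N m; "finger_gap": opening from 0.0 (shut) to 1.0 (fully open); "gripper_force": force on a finger pad.
Only numpy, scipy, OpenCV 4.12 (cv2) and the standard library are available. Lean on these libraries where they do the work, as an engineer would, in place of code of your own. Each camera call takes 0.05 s, during which the arm holds its last target. There are 200 camera calls.

## Working session

There is one attempt and no reset: what is moved stays moved. The work goes in short steps, Python scripts to look and compute and a shell command to move; the robot and the scene stay as the last step left them, time stands still between calls to the robot, and variables do not carry over. Pictures are saved under pics/ and viewed, at most 10 in all, crops included, and the job is handed in when it is done.

```bash
mkdir -p pics
python3 - <<'E'
from station import *
import cv2,numpy as np
a=snapshot("top");b=snapshot("side")
for n,i in(("top",a),("side",b)): cv2.imwrite(f"pics/{n}0.png",i[:,:,::-1])
for n in("top","side"):
  c=get_calibration(n);print(n,c["fx"],c["cx"],c["cy"],c["dist_coeffs"]);print(np.round(c["world_to_cam"],3))
s=sense();print(s["t"],s["tcp_pos"],s["tool_rot"],s["force"])
E
```

```text
top 482.16303300115504 259.1358212648676 190.97328774959038 [-0.19025996  0.          0.          0.          0.        ]
[[-0.45  -0.893  0.004  0.262]
 [-0.71   0.356 -0.608  0.496]
 [ 0.542 -0.277 -0.794  1.307]
 [ 0.     0.     0.     1.   ]]
side 461.6761479938422 251.22492639643477 184.87226842847014 [-0.167843  0.        0.        0.        0.      ]
[[ 0.002 -1.    -0.004  0.023]
 [-0.546  0.002 -0.838  0.465]
 [ 0.838  0.004 -0.546  0.939]
 [ 0.     0.     0.     1.   ]]
0.1 [0.2378697  0.57762837 0.40381674] [ 1.94150980e-01  9.80971158e-01 -9.20501669e-04 -3.69572712e-04] [-0.65886801  0.01134703 -0.64835446]
```

View pics/top0.png

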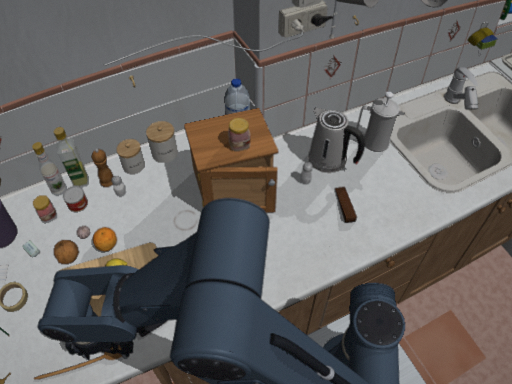

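View pics/side0.png

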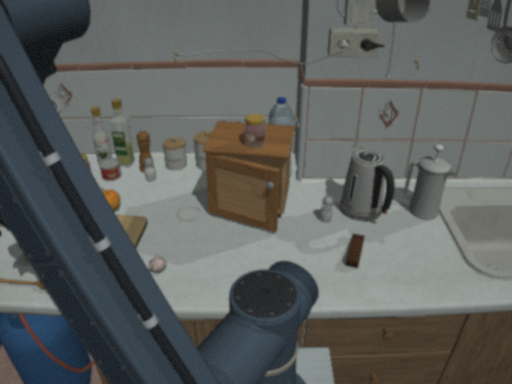

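```bash
cat > h.py <<'E'
from station import *
import cv2,numpy as np
def ray(c,px):
    K=np.array([[c["fx"],0,c["cx"]],[0,c["fy"],c["cy"]],[0,0,1]])
    u=cv2.undistortPoints(np.array([[px]],float),K,np.array(c["dist_coeffs"],float))[0,0]
    T=np.array(c["world_to_cam"]);R=T[:3,:3];return -R.T@T[:3,3],R.T@np.array([u[0],u[1],1])
def plane(c,px,z):
    o,d=ray(c,px);return o+d*(z-o[2])/d[2]
def proj(c,P):
    K=np.array([[c["fx"],0,c["cx"]],[0,c["fy"],c["cy"]],[0,0,1]]);T=np.array(c["world_to_cam"])
    return cv2.projectPoints(np.array(P,float).reshape(-1,3),cv2.Rodrigues(T[:3,:3])[0],T[:3,3],K,np.array(c["dist_coeffs"],float))[0][:,0]
E
python3 - <<'E'
import cv2,numpy as np
a=cv2.imread("pics/side0.png")[105:285,190:390];b=cv2.imread("pics/top0.png")[105:235,180:380]
cv2.imwrite("pics/sidec.png",cv2.resize(a,None,fx=3.33,fy=3.33,interpolation=cv2.INTER_CUBIC))
cv2.imwrite("pics/topc.png",cv2.resize(b,None,fx=4,fy=4,interpolation=cv2.INTER_CUBIC))
from h import *
for n,r in (("side",(340,225,375,275)),("top",(325,180,365,228))):
    im=cv2.imread(f"pics/{n}0.png");x0,y0,x1,y1=r
    m=(im[y0:y1,x0:x1].max(2)<110).astype(np.uint8)
    k,l,st,ce=cv2.connectedComponentsWithStats(m);i=1+st[1:,4].argmax()
    ct=cv2.findContours((l==i).astype(np.uint8),0,1)[0][0]
    h=cv2.approxPolyDP(cv2.convexHull(ct),1.2,True)[:,0]+[x0,y0]
    c=get_calibration(n)
    print(n,st[i]);[print(p,np.round(plane(c,p,0)*1000),np.round(plane(c,p,.03)*1000)) for p in h]
E
```

```text
side [  2   8  23  35 504]
[363 235] [ 566. -323.    0.] [ 530. -311.   30.]
[364 237] [ 557. -324.    0.] [ 520. -313.   30.]
[357 267] [ 423. -277.    0.] [ 392. -267.   30.]
[345 265] [ 432. -244.    0.] [ 400. -235.   30.]
[342 262] [ 445. -237.    0.] [ 413. -229.   30.]
[342 259] [ 458. -239.    0.] [ 425. -231.   30.]
[352 234] [ 572. -289.    0.] [ 535. -279.   30.]
top [ 10   7  22  36 488]
[335 188] [ 568. -293.    0.] [ 550. -277.   30.]
[345 188] [ 552. -325.    0.] [ 534. -308.   30.]
[356 216] [ 433. -293.    0.] [ 418. -277.   30.]
[355 221] [ 418. -278.    0.] [ 403. -263.   30.]
[344 222] [ 431. -243.    0.] [ 416. -228.   30.]
[341 220] [ 443. -238.    0.] [ 427. -223.   30.]
```

View pics/sidec.png

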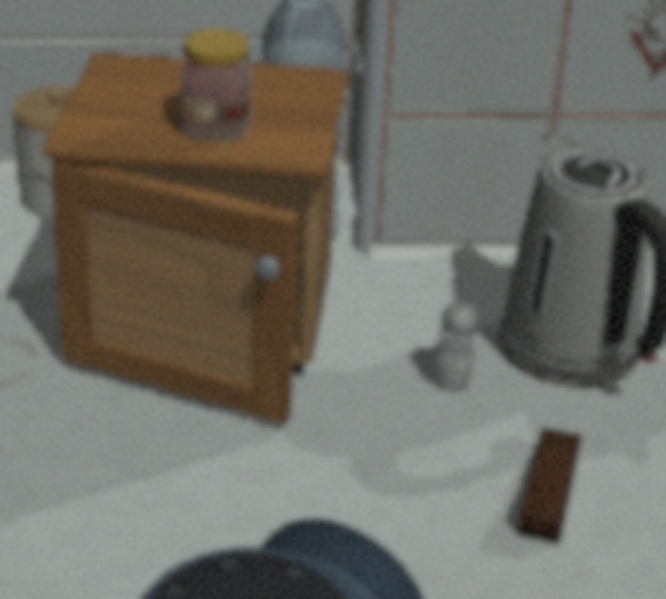

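View pics/topc.png

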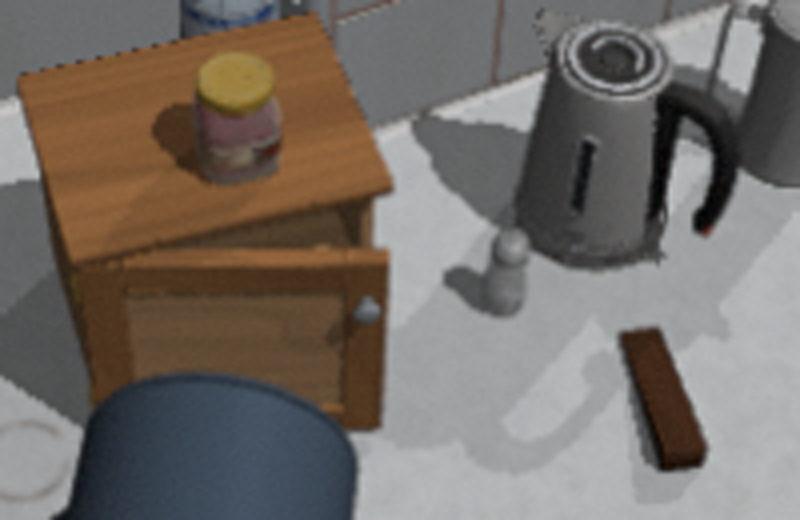

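Run:
```python
from h import *
cs,ct=get_calibration("side"),get_calibration("top")
L=np.array([[-112,120],[-112,-120],[90,-120],[90,120]])/1000
S=[(205,151.5),(290,155.5),(294,126.6),(217,121.5)];T=[(198,171),(277.5,152),(260,109),(185.5,123.8)]
allP=[]
for c,Q in((cs,S),(ct,T)):
    P=np.array([plane(c,q,.251)[:2] for q in Q]);print(np.round(P*1000))
    print("sides",[round(1000*np.linalg.norm(P[i]-P[i-1])) for i in range(4)]);allP.append(P)
P=np.mean(allP,0)
A=L-L.mean(0);B=P-P.mean(0);th=np.arctan2((A[:,0]*B[:,1]-A[:,1]*B[:,0]).sum(),(A*B).sum())
R=np.array([[np.cos(th),-np.sin(th)],[np.sin(th),np.cos(th)]]);o=P.mean(0)-R@L.mean(0)
print("yaw",np.degrees(th),"o",o*1000,"res",np.round((P-(L@R.T+o))*1000))
f=lambda x,y:np.round((o+R@[x/1e3,y/1e3])*1000)
print("sill",f(-106,-42),"hinge",f(-90,118),"free",f(-106,-118),"butt appr",f(-256,-42))
print("salt",plane(cs,(326.6,220.6),0),plane(ct,(306,183),0),"garlic",plane(cs,(157,269),0))
# door free lower corner
print("door low corner",plane(cs,(190+285/3.33,105+423/3.33),.012),plane(ct,(180+378/4,105+428/4),.012))
print("knob",plane(cs,(190+267/3.33,105+268/3.33),.187),plane(ct,(180+367/4,105+310/4),.187))
```

```text
[[ 646.  158.]
 [ 621.  -89.]
 [ 811. -115.]
 [ 850.  136.]]
sides [205, 248, 191, 254]
[[ 651.  168.]
 [ 613.  -77.]
 [ 806. -115.]
 [ 853.  129.]]
sides [205, 247, 198, 249]
yaw -8.794379153970974 o [742.22266219  22.81132802] res [[-1.  4.]
 [ 4. -4.]
 [-4. -5.]
 [ 2.  5.]]
sill [631.  -2.] hinge [671. 153.] free [619. -78.] butt appr [483.  20.]
salt [ 0.640999   -0.21853723  0.        ] [ 0.63313663 -0.21185191  0.        ] garlic [0.41718363 0.29010766 0.        ]
door low corner [ 0.56928142 -0.05097285  0.012     ] [ 0.56521002 -0.04895495  0.012     ]
knob [ 0.56193834 -0.03084477  0.187     ] [ 0.56008418 -0.03098133  0.187     ]
```

```bash
python3 -m jog '{"linear":[[25,-60,0],[25,-60,0],[25,-60,0],[25,-60,0],[25,-60,0],[25,-60,0],[25,-60,0],[20,-60,0],[10,-60,0],[0,-60,0],[0,-60,0],[0,-60,0]],"turn":[0.5,0,0,0,0,0,0,0,0,0,0,0]}'; python3 -m jog '{"linear":[[0,-60,-30],[0,-50,-40],[0,-13,-40],[0,0,0]],"turn":[0,0,0,0]}'
python3 - <<'E'
from h import *
s=sense();c=get_calibration("wrist");im=snapshot("wrist");cv2.imwrite("pics/w1.png",im[:,:,::-1])
print(s["tcp_pos"],s["q"])
m=(im.max(2)<110).astype(np.uint8)
k,l,st,ce=cv2.connectedComponentsWithStats(m);print(st[st[:,4]>300],ce[st[:,4]>300])
print(proj(c,[(.562,-.308,0),(.428,-.26,0),(.637,-.215,0)]))
E
```

```text
t: 1.6
tcp_pos: [0.4357, -0.1272, 0.4046]
tool_rot: [0.173, 0.985, 0.0, -0.0]
force: [0.3, -0.3, 0.4]
finger_gap: 0.999
gripper_force: 0.0
t: 2.1
tcp_pos: [0.435, -0.2434, 0.2951]
tool_rot: [0.174, 0.985, 0.002, -0.003]
force: [0.7, -0.0, 0.4]
finger_gap: 0.999
gripper_force: 0.0
[ 0.43501996 -0.24339741  0.29505346] [-7.34679403e-01  5.33474625e-01  1.84609410e+00  3.86861383e-05
  7.69556020e-01 -1.95594503e+00]
[[     0      0    512    384 143841]
 [     0    180    512    204  52763]] [[243.76694406 146.66757739]
 [287.49769725 313.73248299]]
[[239.22639339 307.73279963]
 [235.45104634 185.79481907]
 [336.48841347 333.47568439]]
```

View pics/w1.png

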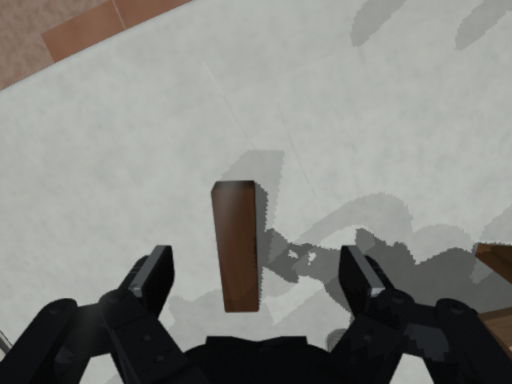

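Run:
```python
from h import *
c=get_calibration("wrist")
for n,p,z in [("bl",(217,181),0),("br",(255,181),0),("tl",(213,193),.03),("tr",(254.5,191),.03),("thin l",(225.5,311),.004),("thin r",(258.5,310),.004)]: print(n,np.round(plane(c,p,z)*1000))
```

```text
bl [ 419. -275.    0.]
br [ 432. -241.    0.]
tl [ 421. -276.   30.]
tr [ 432. -241.   30.]
thin l [ 561. -323.    4.]
thin r [ 572. -288.    4.]
```

```bash
python3 -m jog '{"linear":[[7,-20,-37],[0,0,-40],[0,0,-25],[0,0,-15],[0,0,0]],"turn":[0.26,0,0,0,0]}'; python3 -m jog '{"linear":[[0,0,0],[0,0,0],[0,0,0],[0,0,0],[0,0,0],[0,0,0]],"turn":[0,0,0,0,0,0]}' 0 80
```

```text
t: 2.78
tcp_pos: [0.4435, -0.2624, 0.1812]
tool_rot: [0.161, 0.987, -0.0, 0.0]
force: [0.4, -0.1, 0.8]
finger_gap: 1.0
gripper_force: 0.0
t: 3.52
tcp_pos: [0.4433, -0.2633, 0.1821]
tool_rot: [0.162, 0.987, -0.001, 0.001]
force: [-0.8, 1.4, 8.1]
finger_gap: 0.424
gripper_force: 80.3
```

```bash
python3 -m jog '{"linear":[[0,0,25],[-20,0,0],[-13,45,0],[0,50,0],[0,50,0],[0,50,0],[0,50,0],[0,40,0],[0,10,0],[0,0,0]],"turn":[0,0,0.5,0.5,0.5,0.5,0,0,0,0]}'
python3 - <<'E'
from h import *
s=sense()
for n in("wrist","side","top"):
    cv2.imwrite(f"pics/{n}2.png",snapshot(n)[:,:,::-1])
a=cv2.imread("pics/wrist2.png");b=cv2.imread("pics/side2.png")[110:290,190:390];t=cv2.imread("pics/top2.png")[105:260,160:390]
b=cv2.resize(b,(400,360));t=cv2.resize(t,(400,270))
cv2.imwrite("pics/c2.png",np.vstack([np.hstack([b,np.vstack([t,np.zeros((90,400,3),np.uint8)])])]))
print(s["tcp_pos"])
E
```

```text
t: 4.78
tcp_pos: [0.4103, 0.0322, 0.2059]
tool_rot: [0.074, 0.997, -0.0, 0.0]
force: [0.6, 0.2, -2.4]
finger_gap: 0.425
gripper_force: 80.0
[0.41032352 0.03218276 0.20587677]
```

View pics/wrist2.png

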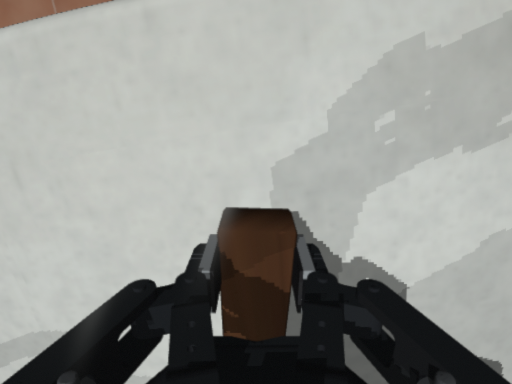

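View pics/c2.png

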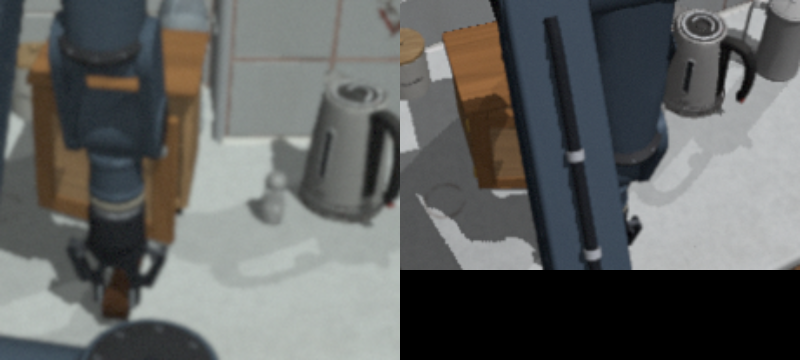

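```bash
python3 -m jog '{"linear":[[0,0,-14],[0,0,-10],[0,0,0]],"turn":[0,0,0]}';  python3 -m jog '{"linear":[[9.9,-1.5,0],[9.9,-1.5,0],[9.9,-1.6,0],[9.9,-1.5,0],[9.9,-1.5,0],[9.9,-1.6,0],[9.9,-1.5,0],[9.9,-1.6,0],[0,0,0]],"turn":[0,0,0,0,0,0,0,0,0]}'; python3 -m jog '{"linear":[[4.9,-0.8,0],[4.9,-0.8,0],[4.9,-0.7,0],[4.9,-0.8,0],[4.9,-0.7,0],[0,0,0]],"turn":[0,0,0,0,0,0]}'
```

```text
t: 5.3
tcp_pos: [0.4102, 0.0311, 0.1813]
tool_rot: [0.076, 0.997, 0.0, -0.0]
force: [-0.2, 0.0, -0.8]
finger_gap: 0.423
gripper_force: 82.6
t: 6.42
tcp_pos: [0.4903, 0.0195, 0.1818]
tool_rot: [0.075, 0.997, -0.0, 0.001]
force: [0.4, -0.3, -1.7]
finger_gap: 0.423
gripper_force: 82.6
t: 7.18
tcp_pos: [0.5142, 0.0157, 0.1816]
tool_rot: [0.075, 0.997, -0.0, 0.0]
force: [1.1, -0.4, -2.5]
finger_gap: 0.427
gripper_force: 82.4
```

```bash
python3 -m jog '{"linear":[[4.9,-0.8,0],[4.9,-0.8,0],[4.9,-0.7,0],[0,0,0]],"turn":[0,0,0,0]}'; for i in 1; do :; done; python3 -m jog '{"linear":[[3,-0.5,0],[3,-0.4,0],[0,0,0]],"turn":[0,0,0]}'
python3 - <<'E'
from h import *
for n in("side","top"):
    cv2.imwrite(f"pics/{n}3.png",snapshot(n)[:,:,::-1])
b=cv2.imread("pics/side3.png")[110:290,190:390];t=cv2.imread("pics/top3.png")[105:285,160:360]
cv2.imwrite("pics/c3.png",np.hstack([cv2.resize(b,(400,360)),cv2.resize(t,(400,360))]))
E
```

```text
t: 7.68
tcp_pos: [0.5292, 0.0134, 0.1817]
tool_rot: [0.075, 0.997, -0.0, 0.001]
force: [-0.0, -1.8, -3.1]
finger_gap: 0.422
gripper_force: 82.4
t: 8.05
tcp_pos: [0.5346, 0.0126, 0.1817]
tool_rot: [0.075, 0.997, -0.0, 0.0]
force: [-2.6, -1.5, -2.6]
finger_gap: 0.421
gripper_force: 82.5
```

View pics/c3.png

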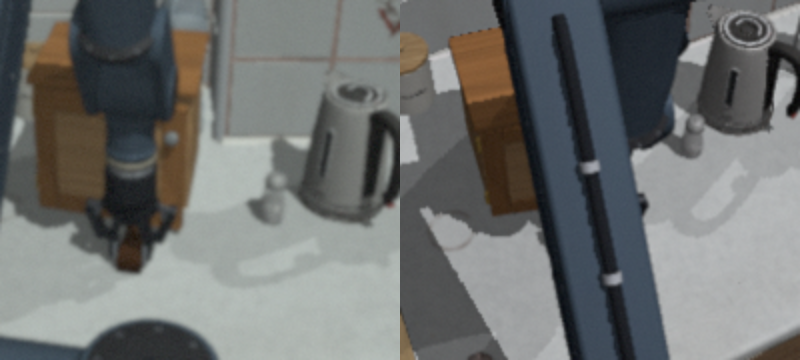

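```bash
python3 -m jog '{"linear":[[3,-0.5,0],[3,-0.4,0],[0,0,0]],"turn":[0,0,0]}'; python3 -m jog '{"linear":[[3,-0.5,0],[0,0,0]],"turn":[0,0]}'
```

```text
t: 8.52
tcp_pos: [0.5408, 0.0118, 0.1817]
tool_rot: [0.075, 0.997, -0.0, 0.0]
force: [-2.4, -2.1, -3.7]
finger_gap: 0.427
gripper_force: 82.4
t: 8.78
tcp_pos: [0.5437, 0.0113, 0.1817]
tool_rot: [0.075, 0.997, -0.0, 0.0]
force: [-2.5, -1.5, -3.6]
finger_gap: 0.423
gripper_force: 82.4
```

```bash
python3 -m jog '{"linear":[[3,-0.5,0],[0,0,0]],"turn":[0,0]}'
```

```text
t: 9.02
tcp_pos: [0.5467, 0.0108, 0.1817]
tool_rot: [0.075, 0.997, -0.0, 0.0]
force: [-2.9, -2.1, -3.4]
finger_gap: 0.422
gripper_force: 82.4
```

```bash
python3 -m jog '{"linear":[[3,-0.5,0],[0,0,0]],"turn":[0,0]}'
```

```text
t: 9.28
tcp_pos: [0.5497, 0.0103, 0.1817]
tool_rot: [0.075, 0.997, -0.0, 0.0]
force: [-2.8, -0.8, -3.0]
finger_gap: 0.422
gripper_force: 82.4
```

```bash
python3 -m jog '{"linear":[[3,-0.5,0],[0,0,0]],"turn":[0,0]}'
```

```text
t: 9.52
tcp_pos: [0.5527, 0.0098, 0.1817]
tool_rot: [0.075, 0.997, -0.0, 0.0]
force: [-2.9, -1.7, -2.9]
finger_gap: 0.423
gripper_force: 82.4
```

```bash
python3 -m jog '{"linear":[[2,-0.3,0],[0,0,0]],"turn":[0,0]}'
```

```text
t: 9.78
tcp_pos: [0.5544, 0.0095, 0.1816]
tool_rot: [0.075, 0.997, 0.0, -0.0]
force: [-4.1, -0.5, -2.2]
finger_gap: 0.423
gripper_force: 82.4
```

```bash
python3 -m jog '{"linear":[[2,-0.3,0],[0,0,0]],"turn":[0,0]}'
```

```text
t: 10.02
tcp_pos: [0.5553, 0.0096, 0.1815]
tool_rot: [0.075, 0.997, 0.0, -0.002]
force: [-6.7, -0.6, -2.1]
finger_gap: 0.426
gripper_force: 82.5
```

```bash
python3 -m jog '{"linear":[[2,-0.3,0],[0,0,0]],"turn":[0,0]}'
```

```text
t: 10.28
tcp_pos: [0.5562, 0.0095, 0.1813]
tool_rot: [0.075, 0.997, 0.0, -0.004]
force: [-8.4, -0.7, -0.9]
finger_gap: 0.423
gripper_force: 82.7
```

```bash
python3 -m jog '{"linear":[[2,-0.3,0],[0,0,0]],"turn":[0,0]}'
```

```text
t: 10.52
tcp_pos: [0.5571, 0.0095, 0.1812]
tool_rot: [0.075, 0.997, 0.001, -0.005]
force: [-11.3, -0.7, 1.9]
finger_gap: 0.426
gripper_force: 82.9
```

```bash
python3 -m jog '{"linear":[[3,-0.5,0],[2,-0.3,0],[0,0,0]],"turn":[0,0,0]}'
```

```text
t: 10.9
tcp_pos: [0.559, 0.0093, 0.1811]
tool_rot: [0.074, 0.997, 0.001, -0.01]
force: [-20.5, 0.6, 8.3]
finger_gap: 0.425
gripper_force: 83.7
```

```bash
python3 -m jog '{"linear":[[3,-0.5,0],[3,-0.4,0],[0,0,0]],"turn":[0,0,0]}'
```

```text
t: 11.28
tcp_pos: [0.5613, 0.0089, 0.181]
tool_rot: [0.075, 0.997, 0.001, -0.017]
force: [-27.4, -1.0, 15.5]
finger_gap: 0.426
gripper_force: 84.5
```

```bash
python3 -m jog '{"linear":[[3,-0.5,0],[3,-0.4,0],[0,0,0]],"turn":[0,0,0]}'
```

```text
t: 11.65
tcp_pos: [0.5638, 0.0086, 0.1808]
tool_rot: [0.075, 0.997, 0.002, -0.023]
force: [-33.9, 0.5, 23.1]
finger_gap: 0.426
gripper_force: 85.4
```

```bash
python3 -m jog '{"linear":[[-6,1,0],[-6,1,0],[0,0,0]],"turn":[0,0,0]}';python3 -m jog '{"linear":[[0,0,0],[0,0,0],[0,0,0],[0,0,0]],"turn":[0,0,0,0]}' 1; python3 -m jog '{"linear":[[0,0,20],[0,0,40],[-40,6,0],[-40,6,0],[0,0,0]],"turn":[0,0,0,0,0]}';  python3 - <<'E'
from h import *
for n in("side","top","wrist"):
    cv2.imwrite(f"pics/{n}4.png",snapshot(n)[:,:,::-1])
w=cv2.imread("pics/wrist4.png");b=cv2.imread("pics/side4.png")[110:290,190:390]
cv2.imwrite("pics/c4.png",np.hstack([cv2.resize(b,(400,360)),cv2.resize(w,(400,360))]))
E
```

```text
t: 12.02
tcp_pos: [0.5595, 0.0092, 0.181]
tool_rot: [0.075, 0.997, 0.001, -0.01]
force: [-15.8, -0.1, 5.0]
finger_gap: 0.418
gripper_force: 83.4
t: 12.52
tcp_pos: [0.5663, 0.0079, 0.1821]
tool_rot: [0.075, 0.997, -0.0, 0.001]
force: [-0.6, 0.5, -0.3]
finger_gap: 1.001
gripper_force: 0.0
t: 13.15
tcp_pos: [0.4822, 0.0209, 0.2417]
tool_rot: [0.075, 0.997, 0.0, -0.003]
force: [0.2, 0.2, -0.4]
finger_gap: 0.998
gripper_force: 0.0
```

View pics/c4.png

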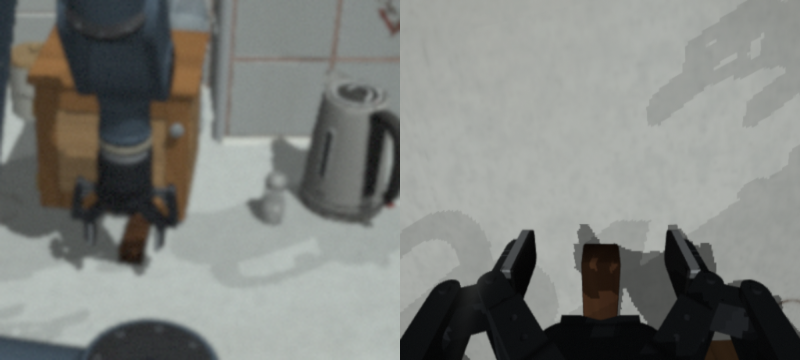

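```bash
python3 -m jog '{"linear":[[0,0,0],[0,0,0],[0,0,0],[0,0,-20],[0,0,-20],[0,0,-15],[0,0,0]],"turn":[0,0,0,0,0,0,0]}' 0 40; python3 -m jog '{"linear":[[9.9,-1.5,0],[9.9,-1.5,0],[9.9,-1.5,0],[5,-0.8,0],[0,0,0]],"turn":[0,0,0,0,0]}'
```

```text
t: 14.18
tcp_pos: [0.4852, 0.02, 0.1857]
tool_rot: [0.075, 0.997, 0.0, -0.001]
force: [-0.2, 0.2, -0.1]
finger_gap: -0.0
gripper_force: 0.0
t: 14.8
tcp_pos: [0.5206, 0.0146, 0.1869]
tool_rot: [0.075, 0.997, -0.0, 0.0]
force: [-0.2, 1.0, 0.1]
finger_gap: -0.0
gripper_force: 0.0
```

```bash
python3 -m jog '{"linear":[[5,-0.8,0],[0,0,0]],"turn":[0,0]}'
```

```text
t: 15.05
tcp_pos: [0.525, 0.014, 0.1866]
tool_rot: [0.075, 0.997, 0.0, -0.0]
force: [-0.9, -0.4, 1.0]
finger_gap: 0.0
gripper_force: 0.2
```

```bash
python3 -m jog '{"linear":[[5,-0.8,0],[0,0,0]],"turn":[0,0]}'
```

```text
t: 15.3
tcp_pos: [0.5268, 0.0138, 0.1864]
tool_rot: [0.075, 0.997, 0.0, -0.006]
force: [-7.6, 0.5, 5.8]
finger_gap: -0.001
gripper_force: 3.8
```

Contact with the butt; drive on.

```bash
python3 -m jog '{"linear":[[5,-0.8,0],[5,-0.8,0],[0,0,0]],"turn":[0,0,0]}'
```

```text
t: 15.68
tcp_pos: [0.5304, 0.0133, 0.186]
tool_rot: [0.074, 0.997, 0.001, -0.016]
force: [-21.9, -0.2, 19.0]
finger_gap: 0.002
gripper_force: 10.9
```

```bash
python3 -m jog '{"linear":[[5,-0.8,0],[3,-0.5,0],[0,0,0]],"turn":[0,0,0]}'
```

```text
t: 16.05
tcp_pos: [0.5332, 0.013, 0.1859]
tool_rot: [0.074, 0.997, 0.002, -0.025]
force: [-31.9, -0.5, 28.5]
finger_gap: -0.002
gripper_force: 16.7
```

```bash
python3 -m jog '{"linear":[[5,-0.8,0],[0,0,0]],"turn":[0,0]}'
```

```text
t: 16.3
tcp_pos: [0.535, 0.0128, 0.1858]
tool_rot: [0.073, 0.997, 0.002, -0.03]
force: [-39.9, -0.3, 35.8]
finger_gap: -0.004
gripper_force: 20.5
```

```bash
python3 -m jog '{"linear":[[2,-0.3,3],[2,-0.3,3],[0,0,0]],"turn":[0,0,0]}'
```

```text
t: 16.68
tcp_pos: [0.5371, 0.013, 0.1863]
tool_rot: [0.074, 0.997, 0.003, -0.034]
force: [-35.8, 4.4, -1.4]
finger_gap: 0.001
gripper_force: 17.7
```

```bash
python3 -m jog '{"linear":[[3,-0.5,0],[0,0,0]],"turn":[0,0]}'
python3 - <<'E'
from station import *
s=sense();print(s["force"],s["tcp_pos"])
E
```

```text
t: 16.92
tcp_pos: [0.5383, 0.0129, 0.1862]
tool_rot: [0.074, 0.997, 0.003, -0.038]
force: [-40.4, 3.3, 5.2]
finger_gap: 0.001
gripper_force: 20.1
[-40.44680984   3.2975991    5.16394546] [0.53827813 0.01289443 0.18621401]
```

```bash
python3 -m jog '{"linear":[[4,-0.6,0],[0,0,0]],"turn":[0,0]}'
```

```text
t: 17.18
tcp_pos: [0.5397, 0.0128, 0.1861]
tool_rot: [0.073, 0.996, 0.004, -0.042]
force: [-45.0, 3.1, 10.1]
finger_gap: 0.001
gripper_force: 23.2
```

```bash
python3 -m jog '{"linear":[[-15,2.3,0],[-25,4,0],[-40,6,0],[-50,8,30],[0,50,50],[0,60,50],[0,60,40],[0,60,0],[0,60,0],[0,30,0],[0,0,0]],"turn":[0,0,0,0,0,0,0,0,0,0,0]}'
python3 - <<'E'
from h import *
for n in("side","top"):
    cv2.imwrite(f"pics/{n}5.png",snapshot(n)[:,:,::-1])
b=cv2.imread("pics/side5.png")[105:285,130:330];t=cv2.imread("pics/top5.png")[95:275,170:370]
cv2.imwrite("pics/c5.png",np.hstack([cv2.resize(b,(400,360)),cv2.resize(t,(400,360))]))
E
```

```text
t: 18.55
tcp_pos: [0.4339, 0.3242, 0.3417]
tool_rot: [0.073, 0.997, 0.0, 0.001]
force: [-0.2, 0.6, 0.2]
finger_gap: 0.003
gripper_force: 0.0
```

View pics/c5.png

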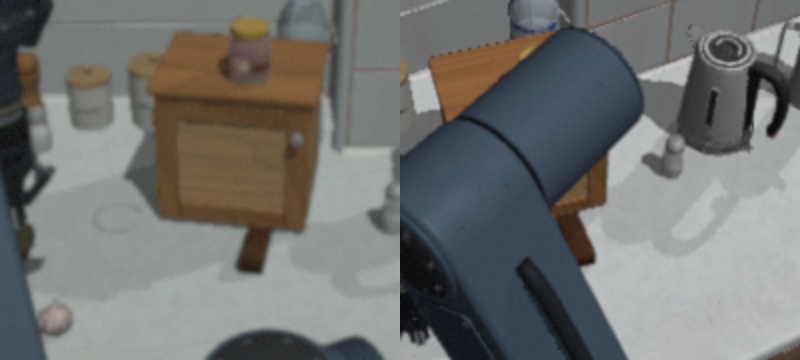

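Run:
```python
from h import *
c=get_calibration("side");print(plane(c,(280.5,219),.012),plane(c,(130+296/2,105+141/2),.187))
for p in((238,264),(262,268)):print(plane(c,(130+p[0]/2,105+p[1]/2+1.5),0))
for p in((247,229),(272,231)):print(plane(c,(130+p[0]/2,105+p[1]/2),.012))
R=lambda x,y:(742+.988*x+.153*y,23-.153*x+.988*y);print(R(-106,-118),R(-118,-95))
```

```text
[ 0.63492896 -0.06932942  0.012     ] [ 0.61535278 -0.05553354  0.187     ]
[0.55315835 0.03037869 0.        ]
[ 5.43570973e-01 -6.02650991e-03 -1.11022302e-16]
[0.63272341 0.01647849 0.012     ]
[ 0.62735339 -0.02304748  0.012     ]
(619.2180000000001, -77.366) (610.881, -52.806)
```

```bash
python3 -c "
from station import *
print(sense()['t'],sign_off())"
```

```text
the job is handed in; nothing more can be done
18.65 None
```

The door is shut and the wedge is jammed square under its lower edge. I finished the drive at about 45 N, let go, and the last pictures showed the door still shut; the salt shaker, garlic and jam jar looked undisturbed. I signed off at 18.65 s. The wedge itself pushed the door shut as it went in, because one arm could not hold the door separately.

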